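Press the tub lids home

ROBOT

A 6-joint arm with a two-finger parallel gripper is mounted at the origin on the work surface. World frame = base frame: x ahead of the robot, y to its left, z up, the work surface at z = 0. Lengths are in mm, angles in rad, forces in N, time in s.
With the tool pointing down it reaches from about 350 to 775 mm from the base axis. Payload 7.3 kg.
Tool frame: the origin (TCP) lies on the centre line of the jaws, within the pads' length; the fingertips stand 22 mm ahead of it and the grasp point (between the pads) lies 3 mm ahead of it; x points along the fingers, z is the direction in which the jaws open and shut, and the axes are right-handed (so a half turn about x gives the same grasp; the last joint's range is limited). The gripper opens to 92 mm and grips with 3 to 60 N. Pads are 19 mm wide; open, the fingers measure 130 mm over their backs; the gripper's body (75 mm by 190 mm) begins 47 mm behind the grasp point.
Start: joints at [-1.479, 0.342, 1.524, -0, 1.275, -0.146], TCP at [123.693, -510.238, 248.741] pointing down, gripper open.
Joint ranges: [-2.53, 2.53], [-0.77, 2.02], [0.04, 2.7], [-1, 4.14], [0.28, 2.66], [-3.11, 3.11]. Speed limits (rad/s): [2.57, 2.57, 3.14, 3.14, 3.14, 3.14].

INTERFACE

Orientations are given as [roll, pitch, yaw] about the fixed x, y, z axes, in that order (R = Rz(yaw) Ry(pitch) Rx(roll)).
In Python, from plant import readout, imaging, bot gives the robot as it stands.
- The arm moves only by the tool arm_command, never from a script. Its argument "plan" is a list of rows, each an object of numbers: "tx", "ty", "tz": the shift along the tool's x, y, z in cm; "wx", "wy", "wz": the turn, a rotation vector about the tool's x, y, z in rad; "jaw": the opening, from -1 (shut) to 1 (fully open). In form: [{"tx": .., "ty": .., "tz": .., "wx": .., "wy": .., "wz": .., "jaw": ..}, ...]. A call has 1 to 20 rows; each row shifts and turns the commanded pose from where the row before left it, along the tool's axes as they then stand; what a row does not reach is not made up. A row lasts 1/10 s, in which the tool goes at most 50 mm and 8.59 degrees, less where a joint would pass 70% of its speed; a pose out of reach is approached as far as the arm can. A call with a gripper value outside its range is refused whole. The fingers move at their own pace and stop on an object; the grip force is fixed at half the most. Time passes only in rows, so rows that do not move let the fingers close. It gives the time, the measured TCP pose, the force and the opening at its end, in the units of the state.
- readout.get_obs(): the state, without advancing time (a new reading comes with each control period).
- imaging.capture(name): name is "scene" or "top" or "wrist"; returns the picture (400x640x3 uint8, blue, green, red); there is no depth.
- imaging.get_calibration(name): a dict with "fx", "fy", "cx", "cy" (pixels), "position" and "rotation" of the camera in the world; the wrist camera has in their place "mount" (4x4, takes a point from camera to tool coordinates, whose origin is the TCP and whose axes are the tool frame's). Camera axes: x right, y up, looking along -z (the intrinsics and any distortion apply to the point x, -y, -z); pixel columns grow to the right and rows downward; lengths in mm; the calibration is good to about 2 mm. A picture is of the moment at which its call begins: read the wrist's pose just before it. get_calibration takes no time and is no camera call.
- bot.close_job(): hands the job in, once; it reports no verdict.
The state is a dict: "time": time; "joint_positions": joint angles; "dq": joint speeds; "tau": joint torques, N m; "tool_pos": TCP position; "tcp_rot": TCP orientation; "contact_force": force on the tool from outside, world axes, zero at the start; "moment": the same for the moment, N m; "grip_width": finger opening in mm.
Only numpy, scipy, OpenCV 4.12 (cv2) and the standard library are available. Lean on these libraries where they do the work, as an engineer would, in place of code of your own. Each camera call takes 0.05 s, during which the arm holds its last target.

TASK

Two round white plastic tubs on the packing table, one large and one small, have grey press-on lids that are standing proud. Push each of these two lids straight down until it is fully home on its tub, and leave both tubs standing upright about where they are. The rectangular tub is already closed and needs nothing.

Things in the scene. Friction and masses are not known exactly. Their poses are not given: they have to be found in the camera images.
- large_tub: The large round tub, white plastic, standing loose on the table: 124 mm across at its bead, 106 mm at its foot, 1.0 to 1.7 kg with its contents. Origin at the centre of its underside, z up along its axis. Its grey lid is a flat disc 122 mm across on the same axis; the lid's flat top is 150 mm above the origin when fully home and up to 165 mm when proud. Press near the middle of the lid (within 35 mm of the axis).
- large_lid (a joint): How far the large tub's lid has been pushed down, in m: 0 is 15 mm proud, 0.015 is fully home against a hard stop. It starts 10 to 15 mm proud. The lid's top is at (165 mm minus this value) above the tub's origin. It takes about 8 N to move, all the way, and stays where it is left.
- small_tub: The small round tub, white plastic, standing loose on the table: 84 mm across at its bead, 66 mm at its foot, 0.4 to 0.85 kg with its contents. Origin at the centre of its underside, z up along its axis. Its grey lid is a flat disc 82 mm across on the same axis; the lid's flat top is 95 mm above the origin when fully home and up to 110 mm when proud. Press near the middle of the lid (within 20 mm of the axis).
- small_lid (a joint): How far the small tub's lid has been pushed down, in m: 0 is 15 mm proud, 0.015 is fully home against a hard stop. It starts 10 to 15 mm proud. The lid's top is at (110 mm minus this value) above the tub's origin. It takes about 8 N to move, all the way, and stays where it is left.
Things that resemble listed ones, but are neither listed nor needed, are in the scene too. What is shaped like the small_tub but green is not meant. What is shaped like the large_tub but red is not meant.

How it is judged:
By the outcome, as a careful person would: the job done as asked, in the order asked, and still so for the second after the job is handed in, with the robot touching nothing.
It also fails if it takes over 32 s, if anything falls off the work surface, if the arm or the gripper's body presses on something with over 40 N, if the wrist force passes 120 N, or if a joint passes its speed limit or range.

## Working session

There is one attempt and no reset: what is moved stays moved. The work goes in short steps, Python scripts to look and compute and a tool call to move; the robot and the scene stay as the last step left them, time stands still between calls to the robot, and variables do not carry over. Pictures are saved under pics/ and viewed, and the job is handed in when it is done.

Besides the shell and the picture viewer there is one more tool, called after ">>>" as a command line: name --argument value ..., lists and objects as JSON in quotes. arm_command: Moves the arm, as the interface text tells. Its arguments: {"type":"object","properties":{"plan":{"type":"array"}},"required":["plan"]}

```bash
mkdir -p pics
python3 - <<'E'
from plant import readout, imaging, bot
import cv2
o=readout.get_obs();print({k:o[k] for k in ('time','tool_pos','tcp_rot','contact_force','grip_width')})
for n in("scene","top"):
    cv2.imwrite(f"pics/{n}0.png",imaging.capture(n)); print(n,imaging.get_calibration(n))
print(imaging.get_calibration("wrist"))
E
```

```text
{'time': 0.0, 'tool_pos': array([ 123.65156291, -509.83547113,  248.04316842]), 'tcp_rot': array([3.01358289, 1.56922649, 1.68061248]), 'contact_force': array([-1.31101356, -0.01658516,  0.07332322]), 'grip_width': 91.86651271680148}
scene {'fx': 399.0932063125888, 'fy': 399.0932063125888, 'cx': 322.7149077343972, 'cy': 198.89556924499792, 'position': array([1372.45972683,   47.56041359,  626.87849348]), 'rotation': array([ 0.98986443, -0.01754369,  1.60110318])}
top {'fx': 442.75575277738415, 'fy': 442.75575277738415, 'cx': 324.1117161137022, 'cy': 206.07642515374934, 'position': array([ 503.41495225,   29.84911405, 1070.67182909]), 'rotation': array([ 0.09826699, -0.00871954, -1.56978967])}
{'fx': 283.8979802307338, 'fy': 283.8979802307338, 'cx': 319.061713472511, 'cy': 196.95119034645657, 'mount': array([[-1.03546324e-03,  2.54359138e-01, -9.67109279e-01,
        -1.36629131e+02],
       [-1.53487629e-03,  9.67108254e-01,  2.54360511e-01,
         6.85284119e+01],
       [ 9.99998286e-01,  1.74777406e-03, -6.10995241e-04,
         7.37693785e-01],
       [ 0.00000000e+00,  0.00000000e+00,  0.00000000e+00,
         1.00000000e+00]])}
```

View pics/scene0.png

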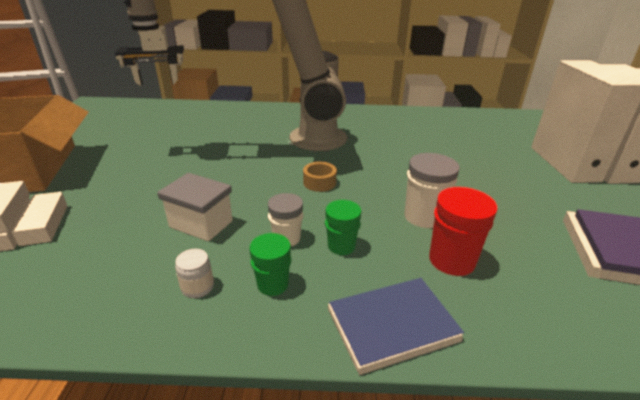

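View pics/top0.png

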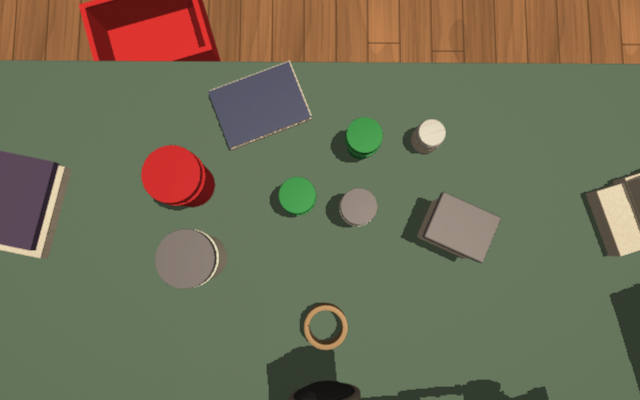

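Candidates in top view: the large grey-lidded white tub is at (187,258), with its red look-alike at (173,175). The small grey-lidded tub is at (358,208), with green look-alikes at (297,195) and (364,137) and a cream jar at (430,135). The closed rectangular tub is at (460,227). I choose (187,258) and (358,208), and will check both in a close crop.

```bash
cat > h.py <<'E'
import numpy as np, cv2
from scipy.spatial.transform import Rotation as R
from plant import imaging
def ray(c,u,v):
    d=np.array([(u-c['cx'])/c['fx'],-(v-c['cy'])/c['fy'],-1.])
    return np.array(c['position']),R.from_euler('xyz',c['rotation']).as_matrix()@d
def at_z(n,u,v,z):
    p,d=ray(imaging.get_calibration(n),u,v); return p+d*(z-p[2])/d[2]
def proj(n,P):
    c=imaging.get_calibration(n)
    q=(np.atleast_2d(P)-c['position'])@R.from_euler('xyz',c['rotation']).as_matrix()
    return np.c_[c['cx']+c['fx']*q[:,0]/-q[:,2], c['cy']-c['fy']*q[:,1]/-q[:,2]]
E
python3 - <<'E'
from h import *
t=cv2.imread('pics/top0.png');s=cv2.imread('pics/scene0.png')
L=at_z('top',187,258,163);S=at_z('top',358.5,207.5,108);print(L,S)
for n,im in(('top',t),('scene',s)):
  im=cv2.resize(im,None,fx=4,fy=4,interpolation=cv2.INTER_CUBIC)
  for P,r in((L,61),(S,41)):
    a=np.linspace(0,6.283,60); pts=proj(n,np.c_[P[0]+r*np.cos(a),P[1]+r*np.sin(a),0*a+P[2]])
    cv2.polylines(im,[np.round(pts*4+1.5).astype(int)],True,(0,255,255),1)
    b=np.c_[P[0]+(53 if r>50 else 33)*np.cos(a),P[1]+(53 if r>50 else 33)*np.sin(a),0*a]
    cv2.polylines(im,[np.round(proj(n,b)*4+1.5).astype(int)],True,(255,0,255),1)
  if n=='top': a=im[840:1200,560:960]; b=im[680:1040,1240:1640]
  else: a=im[600:960,1540:1940]; b=im[740:1100,960:1360]
  cv2.imwrite(f'pics/c_{n}.png',np.hstack([a,b]))
E
```

```text
[486.41710276 300.41210693 163.        ] [595.34519839 -53.61766593 108.        ]
```

View pics/c_top.png

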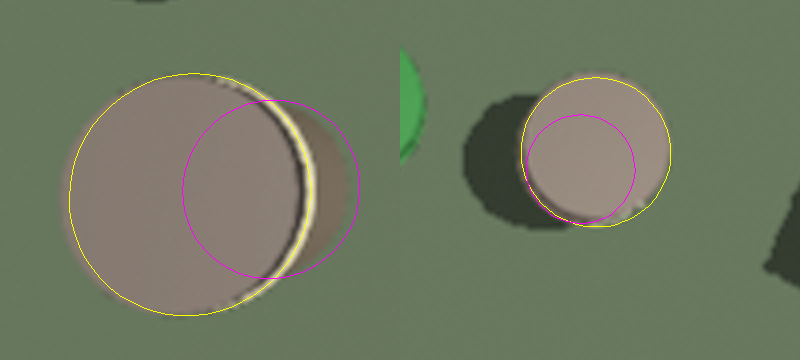

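View pics/c_scene.png

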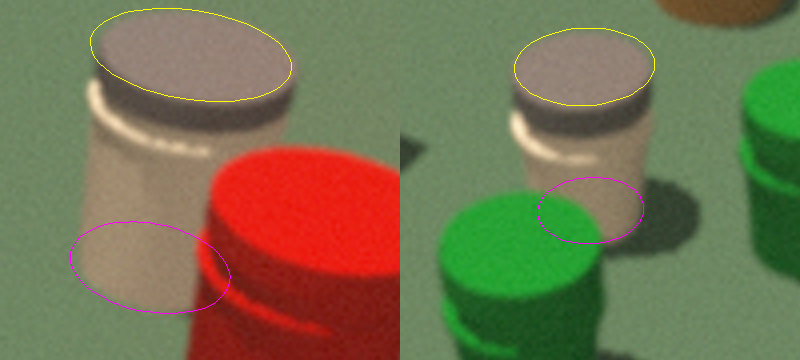

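```bash
cat >> h.py <<'E'
from plant import readout
def to(P):
    o=readout.get_obs(); M=R.from_euler('xyz',o['tcp_rot']).as_matrix()
    return M.T@(np.array(P)-o['tool_pos'])/10, M
E
python3 - <<'E'
from h import *
np.set_printoptions(precision=3,suppress=True)
for P in((560,-54,248),(486,303,248)): print(to(P)[0])
print(to(P)[1])
E
```

```text
[  0.066  53.147 -34.026]
[  0.116  54.366 -70.465]
[[-0.     0.972  0.236]
 [ 0.001  0.236 -0.972]
 [-1.     0.    -0.001]]
```

>>> arm_command --plan '[{"ty":3.3,"tz":-2.1,"jaw":-1},{"ty":3.3,"tz":-2.1,"jaw":-1},{"ty":3.3,"tz":-2.1,"jaw":-1},{"ty":3.3,"tz":-2.1,"jaw":-1},{"ty":3.3,"tz":-2.1,"jaw":-1},{"ty":3.3,"tz":-2.1,"jaw":-1},{"ty":3.3,"tz":-2.1,"jaw":-1},{"ty":3.3,"tz":-2.1,"jaw":-1},{"ty":3.3,"tz":-2.1,"jaw":-1},{"ty":3.3,"tz":-2.1,"jaw":-1},{"ty":3.3,"tz":-2.1,"jaw":-1},{"ty":3.3,"tz":-2.1,"jaw":-1},{"ty":3.3,"tz":-2.1,"jaw":-1},{"ty":3.3,"tz":-2.1,"jaw":-1},{"ty":3.3,"tz":-2.1,"jaw":-1},{"ty":3.3,"tz":-2.1,"jaw":-1}]'

```text
invalid input at $.plan[0]: expected keys tx, ty, tz, wx, wy, wz, jaw
```

Run:
```python
from h import *
np.set_printoptions(precision=3,suppress=True)
print(readout.get_obs())
print(to((486,303,240))[0])
```

```text
{'time': 0.1, 'joint_positions': array([-1.479,  0.343,  1.525, -0.   ,  1.275, -0.146]), 'dq': array([-0.001, -0.003, -0.   , -0.001, -0.001,  0.   ]), 'tau': array([  0.002, -43.2  , -24.469,   0.072,   0.053,  -0.   ]), 'tool_pos': array([ 123.655, -509.899,  248.12 ]), 'tcp_rot': array([3.025, 1.569, 1.692]), 'contact_force': array([ 0.075, -1.21 ,  0.099]), 'moment': array([-0.036,  0.012,  0.027]), 'grip_width': 91.77371423599358}
[  0.916  54.366 -70.464]
```

All keys are needed.

>>> arm_command --plan '[{"tx":0,"ty":3.3,"tz":-2.1,"wx":0,"wy":0,"wz":0,"jaw":-1},{"tx":0,"ty":3.3,"tz":-2.1,"wx":0,"wy":0,"wz":0,"jaw":-1},{"tx":0,"ty":3.3,"tz":-2.1,"wx":0,"wy":0,"wz":0,"jaw":-1},{"tx":0,"ty":3.3,"tz":-2.1,"wx":0,"wy":0,"wz":0,"jaw":-1},{"tx":0,"ty":3.3,"tz":-2.1,"wx":0,"wy":0,"wz":0,"jaw":-1},{"tx":0,"ty":3.3,"tz":-2.1,"wx":0,"wy":0,"wz":0,"jaw":-1},{"tx":0,"ty":3.3,"tz":-2.1,"wx":0,"wy":0,"wz":0,"jaw":-1},{"tx":0,"ty":3.3,"tz":-2.1,"wx":0,"wy":0,"wz":0,"jaw":-1},{"tx":0,"ty":3.3,"tz":-2.1,"wx":0,"wy":0,"wz":0,"jaw":-1},{"tx":0,"ty":3.3,"tz":-2.1,"wx":0,"wy":0,"wz":0,"jaw":-1},{"tx":0,"ty":3.3,"tz":-2.1,"wx":0,"wy":0,"wz":0,"jaw":-1},{"tx":0,"ty":3.3,"tz":-2.1,"wx":0,"wy":0,"wz":0,"jaw":-1},{"tx":0,"ty":3.3,"tz":-2.1,"wx":0,"wy":0,"wz":0,"jaw":-1},{"tx":0,"ty":3.3,"tz":-2.1,"wx":0,"wy":0,"wz":0,"jaw":-1},{"tx":0,"ty":3.3,"tz":-2.1,"wx":0,"wy":0,"wz":0,"jaw":-1},{"tx":0,"ty":3.3,"tz":-2.1,"wx":0,"wy":0,"wz":0,"jaw":-1}]'

```text
time: 1.7
tool_pos: [558.4, -57.9, 248.3]
tcp_rot: [-1.85, 1.57, 3.1]
contact_force: [-0.2, -1.6, -0.3]
grip_width: 0.4
```

Run:
```python
from h import *
np.set_printoptions(precision=3,suppress=True)
print(readout.get_obs())
print(to((486,303,230))[0])
```

```text
{'time': 1.7, 'joint_positions': array([-0.24 ,  0.41 ,  1.422, -0.   ,  1.311,  1.093]), 'dq': array([ 0.625,  0.433, -0.667, -0.003,  0.23 ,  0.624]), 'tau': array([ -1.534, -49.72 , -22.35 ,   0.225,  -0.218,  -0.798]), 'tool_pos': array([558.443, -57.871, 248.323]), 'tcp_rot': array([-1.85,  1.57,  3.1 ]), 'contact_force': array([-0.236, -1.597, -0.298]), 'moment': array([ 0.038, -0.036, -0.077]), 'grip_width': 0.41237258603441307}
[  1.839   1.466 -36.778]
```

>>> arm_command --plan '[{"tx":0,"ty":0.15,"tz":-3.7,"wx":0,"wy":0,"wz":0,"jaw":-1},{"tx":0,"ty":0.15,"tz":-3.7,"wx":0,"wy":0,"wz":0,"jaw":-1},{"tx":0,"ty":0.15,"tz":-3.7,"wx":0,"wy":0,"wz":0,"jaw":-1},{"tx":0,"ty":0.15,"tz":-3.7,"wx":0,"wy":0,"wz":0,"jaw":-1},{"tx":0,"ty":0.15,"tz":-3.7,"wx":0,"wy":0,"wz":0,"jaw":-1},{"tx":0,"ty":0.15,"tz":-3.7,"wx":0,"wy":0,"wz":0,"jaw":-1},{"tx":0,"ty":0.15,"tz":-3.7,"wx":0,"wy":0,"wz":0,"jaw":-1},{"tx":0,"ty":0.15,"tz":-3.7,"wx":0,"wy":0,"wz":0,"jaw":-1},{"tx":0,"ty":0.15,"tz":-3.7,"wx":0,"wy":0,"wz":0,"jaw":-1},{"tx":0,"ty":0.15,"tz":-3.7,"wx":0,"wy":0,"wz":0,"jaw":-1},{"tx":1.5,"ty":0,"tz":0,"wx":0,"wy":0,"wz":0,"jaw":-1},{"tx":1.5,"ty":0,"tz":0,"wx":0,"wy":0,"wz":0,"jaw":-1},{"tx":1.5,"ty":0,"tz":0,"wx":0,"wy":0,"wz":0,"jaw":-1},{"tx":0,"ty":0,"tz":0,"wx":0,"wy":0,"wz":0,"jaw":-1}]'

```text
time: 3.1
tool_pos: [483.8, 303.4, 201.2]
tcp_rot: [-1.364, 1.566, -2.697]
contact_force: [0.6, -0.7, -0.1]
grip_width: 0.7
```

Run:
```python
from h import *
np.set_printoptions(precision=3,suppress=True)
print(readout.get_obs())
print(to((486,302,172))[0])
cv2.imwrite('pics/w1.png',imaging.capture('wrist'))
```

```text
{'time': 3.1, 'joint_positions': array([ 0.426,  0.469,  1.462, -0.   ,  1.216,  1.759]), 'dq': array([-0.004, -0.029, -0.047,  0.   ,  0.037, -0.002]), 'tau': array([  0.155, -49.24 , -23.944,   0.027,  -0.487,   0.   ]), 'tool_pos': array([483.784, 303.355, 201.215]), 'tcp_rot': array([-1.364,  1.566, -2.697]), 'contact_force': array([ 0.646, -0.682, -0.139]), 'moment': array([-0.028, -0.056, -0.026]), 'grip_width': 0.6627433677063407}
[2.921 0.198 0.181]
```

View pics/w1.png

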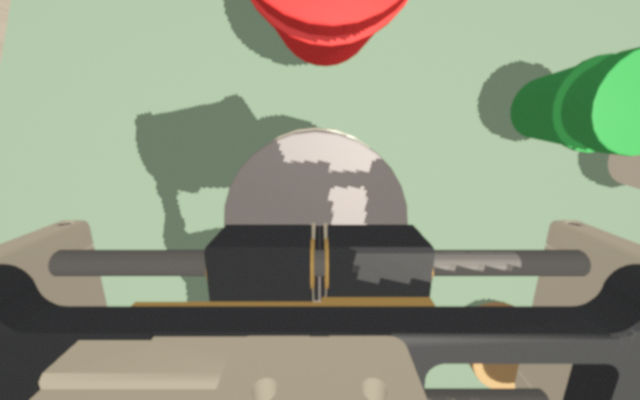

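The wrist view shows the closed fingers (col 318) in line with the grey lid (cols 225–407). Pressing slowly.

>>> arm_command --plan '[{"tx":0.6,"ty":0,"tz":0,"wx":0,"wy":0,"wz":0,"jaw":-1},{"tx":0.4,"ty":0,"tz":0,"wx":0,"wy":0,"wz":0,"jaw":-1},{"tx":0.3,"ty":0,"tz":0,"wx":0,"wy":0,"wz":0,"jaw":-1},{"tx":0.3,"ty":0,"tz":0,"wx":0,"wy":0,"wz":0,"jaw":-1},{"tx":0.3,"ty":0,"tz":0,"wx":0,"wy":0,"wz":0,"jaw":-1},{"tx":0.2,"ty":0,"tz":0,"wx":0,"wy":0,"wz":0,"jaw":-1},{"tx":0.2,"ty":0,"tz":0,"wx":0,"wy":0,"wz":0,"jaw":-1},{"tx":0.2,"ty":0,"tz":0,"wx":0,"wy":0,"wz":0,"jaw":-1},{"tx":0,"ty":0,"tz":0,"wx":0,"wy":0,"wz":0,"jaw":-1}]'

```text
time: 4.05
tool_pos: [485.1, 303.8, 179.5]
tcp_rot: [1.543, 1.57, 0.21]
contact_force: [-2.1, -0.9, 5.1]
grip_width: 0.3
```

>>> arm_command --plan '[{"tx":0.2,"ty":0,"tz":0,"wx":0,"wy":0,"wz":0,"jaw":-1},{"tx":0.2,"ty":0,"tz":0,"wx":0,"wy":0,"wz":0,"jaw":-1},{"tx":0.2,"ty":0,"tz":0,"wx":0,"wy":0,"wz":0,"jaw":-1},{"tx":0,"ty":0,"tz":0,"wx":0,"wy":0,"wz":0,"jaw":-1}]'

```text
time: 4.45
tool_pos: [485.1, 303.8, 173.5]
tcp_rot: [1.508, 1.57, 0.175]
contact_force: [-1.3, -1.6, 5.0]
grip_width: 0.7
```

>>> arm_command --plan '[{"tx":0.2,"ty":0,"tz":0,"wx":0,"wy":0,"wz":0,"jaw":-1},{"tx":0,"ty":0,"tz":0,"wx":0,"wy":0,"wz":0,"jaw":-1}]'

```text
time: 4.65
tool_pos: [485.2, 303.8, 172.2]
tcp_rot: [1.552, 1.57, 0.219]
contact_force: [-2.8, -1.5, 9.1]
grip_width: 0.2
```

>>> arm_command --plan '[{"tx":0.2,"ty":0,"tz":0,"wx":0,"wy":0,"wz":0,"jaw":-1},{"tx":0,"ty":0,"tz":0,"wx":0,"wy":0,"wz":0,"jaw":-1}]'

```text
time: 4.85
tool_pos: [485.3, 303.8, 172.0]
tcp_rot: [1.617, 1.568, 0.284]
contact_force: [-6.3, -4.7, 21.9]
grip_width: 0.4
```

The force jumped to 22 N at exactly the expected home height (tips at 150 mm), so the hard stop is reached. Now I lift and move to the small tub.

>>> arm_command --plan '[{"tx":-1.0,"ty":0,"tz":0,"wx":0,"wy":0,"wz":0,"jaw":-1},{"tx":-2.5,"ty":0,"tz":0,"wx":0,"wy":0,"wz":0,"jaw":-1},{"tx":-2.5,"ty":0,"tz":0,"wx":0,"wy":0,"wz":0,"jaw":-1},{"tx":0,"ty":0,"tz":0,"wx":0,"wy":0,"wz":0,"jaw":-1}]'

```text
time: 5.25
tool_pos: [486.7, 304.6, 232.3]
tcp_rot: [1.751, 1.564, 0.418]
contact_force: [0.8, 0.1, 0.2]
grip_width: 0.4
```

Run:
```python
from h import *
np.set_printoptions(precision=3,suppress=True)
print(readout.get_obs()['tool_pos'],to((596.5,-54,230))[0])
```

```text
[486.709 304.585 232.348] [ 0.203  2.22  37.436]
```

>>> arm_command --plan '[{"tx":0,"ty":0.22,"tz":3.75,"wx":0,"wy":0,"wz":0,"jaw":-1},{"tx":0,"ty":0.22,"tz":3.75,"wx":0,"wy":0,"wz":0,"jaw":-1},{"tx":0,"ty":0.22,"tz":3.75,"wx":0,"wy":0,"wz":0,"jaw":-1},{"tx":0,"ty":0.22,"tz":3.75,"wx":0,"wy":0,"wz":0,"jaw":-1},{"tx":0,"ty":0.22,"tz":3.75,"wx":0,"wy":0,"wz":0,"jaw":-1},{"tx":0,"ty":0.22,"tz":3.75,"wx":0,"wy":0,"wz":0,"jaw":-1},{"tx":0,"ty":0.22,"tz":3.75,"wx":0,"wy":0,"wz":0,"jaw":-1},{"tx":0,"ty":0.22,"tz":3.75,"wx":0,"wy":0,"wz":0,"jaw":-1},{"tx":0,"ty":0.22,"tz":3.75,"wx":0,"wy":0,"wz":0,"jaw":-1},{"tx":0,"ty":0.22,"tz":3.75,"wx":0,"wy":0,"wz":0,"jaw":-1},{"tx":0,"ty":0,"tz":0,"wx":0,"wy":0,"wz":0,"jaw":-1},{"tx":2.5,"ty":0,"tz":0,"wx":0,"wy":0,"wz":0,"jaw":-1},{"tx":2.5,"ty":0,"tz":0,"wx":0,"wy":0,"wz":0,"jaw":-1},{"tx":2.5,"ty":0,"tz":0,"wx":0,"wy":0,"wz":0,"jaw":-1},{"tx":0,"ty":0,"tz":0,"wx":0,"wy":0,"wz":0,"jaw":-1}]'

```text
time: 6.75
tool_pos: [592.4, -54.4, 149.7]
tcp_rot: [-2.038, 1.563, 2.913]
contact_force: [0.6, -0.6, 0.3]
grip_width: 0.7
```

Run:
```python
from h import *
np.set_printoptions(precision=3,suppress=True)
print(readout.get_obs()['tool_pos'],to((596.5,-54,117))[0])
a=imaging.capture('wrist');b=imaging.capture('scene')
cv2.imwrite('pics/w2.png',a)
cv2.imwrite('pics/s2.png',cv2.resize(b[120:320,150:500],None,fx=2.2,fy=2.2,interpolation=cv2.INTER_CUBIC))
```

```text
[592.358 -54.422 149.69 ] [3.266 0.436 0.069]
```

View pics/w2.png

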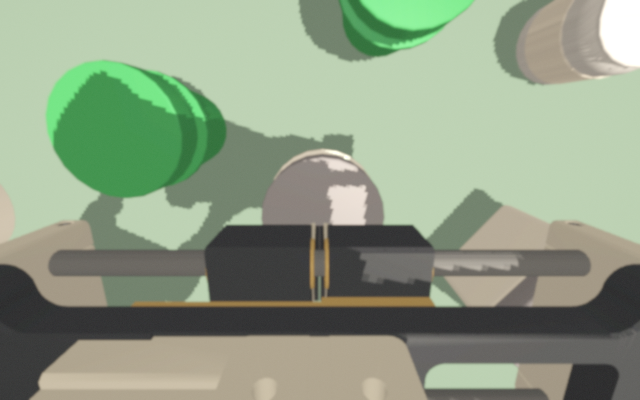

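View pics/s2.png

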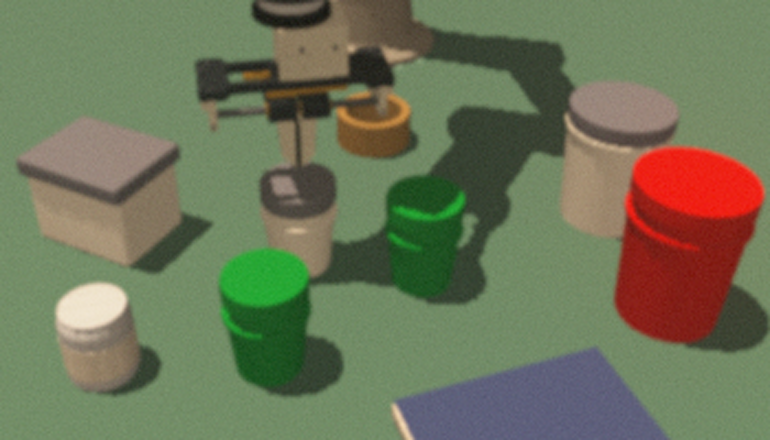

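The fingers (col 318) are over the small grey lid (cols 262–384). The large lid now sits lower on its tub, which is upright. Pressing the small one.

>>> arm_command --plan '[{"tx":0.6,"ty":0.4,"tz":0,"wx":0,"wy":0,"wz":0,"jaw":-1},{"tx":0.4,"ty":0,"tz":0,"wx":0,"wy":0,"wz":0,"jaw":-1},{"tx":0.3,"ty":0,"tz":0,"wx":0,"wy":0,"wz":0,"jaw":-1},{"tx":0.3,"ty":0,"tz":0,"wx":0,"wy":0,"wz":0,"jaw":-1},{"tx":0.3,"ty":0,"tz":0,"wx":0,"wy":0,"wz":0,"jaw":-1},{"tx":0.3,"ty":0,"tz":0,"wx":0,"wy":0,"wz":0,"jaw":-1},{"tx":0.2,"ty":0,"tz":0,"wx":0,"wy":0,"wz":0,"jaw":-1},{"tx":0.2,"ty":0,"tz":0,"wx":0,"wy":0,"wz":0,"jaw":-1},{"tx":0.2,"ty":0,"tz":0,"wx":0,"wy":0,"wz":0,"jaw":-1},{"tx":0.2,"ty":0,"tz":0,"wx":0,"wy":0,"wz":0,"jaw":-1},{"tx":0,"ty":0,"tz":0,"wx":0,"wy":0,"wz":0,"jaw":-1}]'

```text
time: 7.95
tool_pos: [598.7, -54.6, 124.5]
tcp_rot: [0.78, 1.57, -0.553]
contact_force: [-2.3, 0.2, 5.8]
grip_width: 0.3
```

>>> arm_command --plan '[{"tx":0.2,"ty":0,"tz":0,"wx":0,"wy":0,"wz":0,"jaw":-1},{"tx":0.2,"ty":0,"tz":0,"wx":0,"wy":0,"wz":0,"jaw":-1},{"tx":0.2,"ty":0,"tz":0,"wx":0,"wy":0,"wz":0,"jaw":-1},{"tx":0,"ty":0,"tz":0,"wx":0,"wy":0,"wz":0,"jaw":-1}]'

```text
time: 8.35
tool_pos: [598.7, -54.6, 118.5]
tcp_rot: [0.8, 1.57, -0.533]
contact_force: [-1.8, -0.1, 4.5]
grip_width: 0.4
```

>>> arm_command --plan '[{"tx":0.2,"ty":0,"tz":0,"wx":0,"wy":0,"wz":0,"jaw":-1},{"tx":0,"ty":0,"tz":0,"wx":0,"wy":0,"wz":0,"jaw":-1}]'

```text
time: 8.55
tool_pos: [598.7, -54.6, 117.2]
tcp_rot: [0.873, 1.57, -0.46]
contact_force: [-3.8, 0.9, 9.9]
grip_width: 0.4
```

>>> arm_command --plan '[{"tx":0.2,"ty":0,"tz":0,"wx":0,"wy":0,"wz":0,"jaw":-1},{"tx":0,"ty":0,"tz":0,"wx":0,"wy":0,"wz":0,"jaw":-1}]'

```text
time: 8.75
tool_pos: [599.0, -54.6, 117.1]
tcp_rot: [1.012, 1.568, -0.321]
contact_force: [-7.5, 1.5, 21.2]
grip_width: 0.5
```

Same stop signature at 117 mm (tips at 95 mm) and 21 N. I lift clear and back off to check.

>>> arm_command --plan '[{"tx":-1.0,"ty":0,"tz":0,"wx":0,"wy":0,"wz":0,"jaw":-1},{"tx":-3.0,"ty":0,"tz":0,"wx":0,"wy":0,"wz":0,"jaw":-1},{"tx":-4.0,"ty":0,"tz":0,"wx":0,"wy":0,"wz":0,"jaw":-1},{"tx":-4.0,"ty":0,"tz":0,"wx":0,"wy":0,"wz":0,"jaw":-1},{"tx":-2.0,"ty":-3.0,"tz":0,"wx":0,"wy":0,"wz":0,"jaw":-1},{"tx":0,"ty":-4.0,"tz":0,"wx":0,"wy":0,"wz":0,"jaw":-1},{"tx":0,"ty":-4.0,"tz":0,"wx":0,"wy":0,"wz":0,"jaw":-1},{"tx":0,"ty":-3.0,"tz":0,"wx":0,"wy":0,"wz":0,"jaw":-1},{"tx":0,"ty":0,"tz":0,"wx":0,"wy":0,"wz":0,"jaw":-1},{"tx":0,"ty":0,"tz":0,"wx":0,"wy":0,"wz":0,"jaw":-1}]'

```text
time: 9.75
tool_pos: [462.9, -87.7, 254.3]
tcp_rot: [1.067, 1.569, -0.267]
contact_force: [0.5, -0.1, 1.4]
grip_width: 0.3
```

Run:
```python
from h import *
o=readout.get_obs();print(o['time'],o['tool_pos'],o['contact_force'])
t=imaging.capture('top');s=imaging.capture('scene')
out=[]
for n,im in(('top',t),('scene',s)):
  im=cv2.resize(im,None,fx=4,fy=4,interpolation=cv2.INTER_CUBIC)
  for x,y,z,r in((486,302,150,61),(596.5,-54,95,41)):
    a=np.linspace(0,6.283,60); pts=proj(n,np.c_[x+r*np.cos(a),y+r*np.sin(a),0*a+z])
    cv2.polylines(im,[np.round(pts*4+1.5).astype(int)],True,(0,255,255),1)
  if n=='top': a=im[860:1160,560:960]; b=im[700:1000,1240:1640]
  else: a=im[620:920,1540:1940]; b=im[760:1060,960:1360]
  out.append(np.hstack([a,b]))
cv2.imwrite('pics/fin.png',np.vstack(out))
```

```text
9.75 [462.94601504 -87.73314152 254.32652697] [ 0.45393699 -0.08883343  1.40551895]
```

View pics/fin.png

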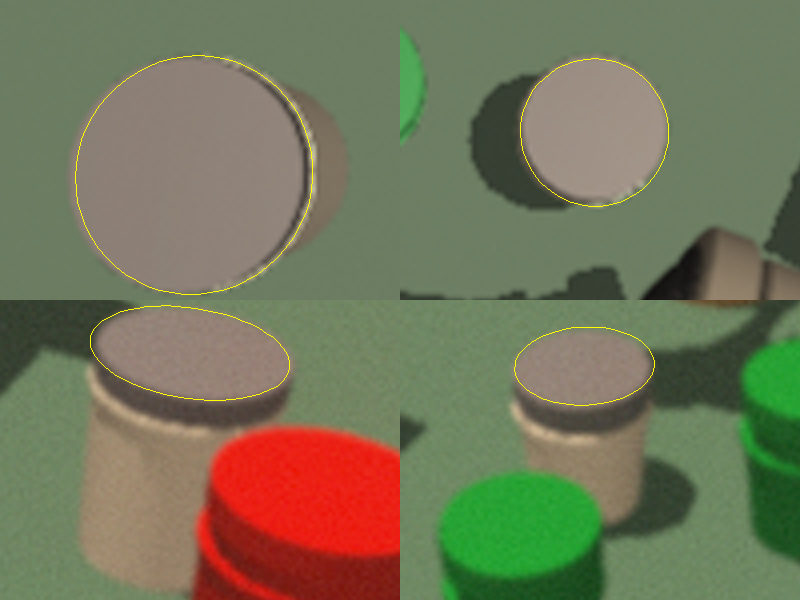

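Both tubs are upright and in place. Each lid matches the ring drawn at its home height, and the lid skirt meets the bead all round.

```bash
python3 -c "
from plant import bot
print(bot.close_job())"
```

```text
the job is handed in; nothing more can be done
None
```

I pressed both lids down with the closed fingertips, the large tub first and then the small one. I handed the job in at about 9.9 s with the arm lifted clear.

- **Hard stops:** For each lid the force rose sharply at the home height. The large lid read 22 N with the tips at 150 mm, and the small lid read 21 N with the tips at 95 mm.
- **Final pictures:** Both lids match the rings drawn at their home heights to within about 3 mm. Both tubs stand upright where they were.
- **Failed or disagreeing checks:** None of the checks failed. My first move call was refused because it lacked some required keys; nothing moved, and I sent it again with them all.

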